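# Swap the piece on the banding wheel

## Task

First take the blue glaze jar off the banding wheel and stand it upright, wholly on the round cork mat. Then take the clay relief plaque from the sloping easel and lay it flat, flower side up, on the wheel's round head, centred to within a centimetre so that no corner overhangs. Drop neither of them, and leave the yellow bottle, bowl, brush pot and spatula where they are.

Things in the scene. Friction and masses are not known exactly. Their poses are not given: they have to be found in the camera images.
- plaque_center (a point): Centre of the loose solid terracotta plaque, 104 mm long (its x), 60 wide (its y), 32 thick (its z), about 0.36 kg, white flower on its +z face. Starts on the easel board: x points up the slope, z leans 30 degrees from vertical, away from the robot (the easel faces away from it, within 30 degrees). Its long sides are free to grasp square to the slope; only its lower end rests on a ledge.
- easel: Fixed wooden tabletop easel, 170 mm deep, 86 wide, 150 high; origin on the table under its middle. Its 44 mm wide board slopes 30 degrees, rising along its +x, which points roughly at the robot, its surface 100 mm above the origin. A 60 mm wide ledge at the lower end stands 16 mm out of the board.
- wheel_top (a point): Centre of the top face of the banding wheel's flat round aluminium head, 140 mm in diameter, 16 mm thick, 100 mm above the table. The wheel's foot is fixed; the head turns stiffly about its upright axis, which does not matter here. A thin grey disc marks the middle of the face.
- jar_center (a point): Centre of the loose blue round glaze jar with white cap, 54 mm in diameter, 85 mm tall (centre 42.5 mm above its foot), about 0.22 kg, z up. It starts standing on the wheel's head, within 25 mm of the middle.
- mat_top (a point): Centre of the top face of the fixed round cork mat, 130 mm in diameter, 6 mm thick, lying on the table. Easel, wheel and mat stand side by side, in any order, some 27 cm apart.
- paint_bottle: Bystander: yellow bottle with black cap, 52 mm in diameter, 120 mm tall, origin at its foot. Stands beyond the work.
- bowl: Bystander: white bowl, 100 mm in diameter, 45 mm tall, origin at its foot. Stands beyond the work.
- brush_pot: Bystander: terracotta pot, 64 mm in diameter, 90 mm tall, with four brushes up to 166 mm high, origin at its foot. Left of the work.
- spatula: Bystander: spatula 190 mm long lying along its x, origin at the middle of its underside. Right of the work.

How it is judged:
On the way, in this order (a step that is already met when the one before it is completed fails the run):
1. the jar stands upright on the cork mat, wholly within its edge (horizontal distance between jar_center and mat_top below 0.04 m and z of jar_center in the frame of mat_top below 0.052 m and angle between jar_center's own z axis and vertical below 0.1 rad and linear speed of jar below 0.03 m/s and angular speed of jar below 0.2 rad/s), for 0.2 s.
2. the plaque lies flat, flower up, on the wheel head, centred within 10 mm (horizontal distance between plaque_center and wheel_top below 0.01 m and z of plaque_center in the frame of wheel_top between 0.012 and 0.02 m and angle between plaque_center's own z axis and vertical below 0.07 rad and linear speed of plaque below 0.03 m/s and angular speed of plaque below 0.2 rad/s), for 0.2 s.
At the end, for the whole second after the job is handed in: The jar stands at rest, upright (within 0.1 rad) on the cork mat, its centre within 40 mm of the mat's centre; the plaque lies at rest and flat (within 0.07 rad), flower side up, on the wheel head, its centre within 10 mm of the head's centre, so that no corner overhangs (all of step 1 and all of step 2); the robot touches nothing.
It fails at once if the plaque is dropped (falls unheld at more than 0.5 m/s) (linear speed of plaque above 0.5 m/s and contact force between the fingers and plaque below 0.05 N).
It fails at once if the jar is dropped (falls unheld at more than 0.5 m/s) (linear speed of jar above 0.5 m/s and contact force between the fingers and jar below 0.05 N).
It fails at once if the yellow bottle, bowl, brush pot or spatula is moved more than 30 mm (distance of any of paint_bottle, bowl, brush_pot, spatula from where it was at the start of the episode above 0.03 m).
It also fails if it takes over 64 s, if anything falls off the work surface, if the arm or the gripper's body presses on something with over 40 N, if the wrist force passes 120 N, or if a joint passes its speed limit or range.

## Robot

A 6-joint arm with a two-finger parallel gripper is mounted at the origin on the work surface. World frame = base frame: x ahead of the robot, y to its left, z up, the work surface at z = 0. Lengths are in m, angles in rad, forces in N, time in s.
With the tool pointing down it reaches from about 0.25 to 0.725 m from the base axis. Payload 4 kg.
Tool frame: the origin (TCP) lies midway between the tips of the shut fingers; the grasp point (between the pads) lies 19 mm behind it; z points along the fingers, x is the direction in which the jaws open and shut, and the axes are right-handed (so a half turn about z gives the same grasp; the last joint's range is limited). The gripper opens to 85 mm and grips with 20 to 120 N. Pads are 22 mm wide; open, the fingers measure 114 mm over their backs; the gripper's body (76 mm by 85 mm) begins 54 mm behind the grasp point. The pads swing forward as they close: fully open they stand 13 mm farther back than shut.
Start: joints at [1.327, 0.241, 0.005, 1.335, 0, 1.571], TCP at [0.121, 0.485, 0.231] pointing down, gripper open.
Joint ranges: [-2.72, 2.72], [-1.05, 1.87], [-1.09, 1.28], [-1.99, 2.15], [-1.42, 1.44], [-3.14, 3.14]. Speed limits (rad/s): [2.79, 2.79, 3.14, 3.14, 3.14, 3.14].

## Interface

Orientations are given as a unit quaternion [x, y, z, w].
In Python, from workcell import bot, vision, ticket gives the robot as it stands.
- The arm moves only by the tool play_rows, never from a script. Its argument "deltas" is one flat list of numbers, 5 for each row, row after row: the opening, from 0 (shut) to 1 (fully open), then the shift along the tool's x, y, z in units of 60 mm (1.0 is 60 mm), then the turn about the tool's z in degrees. A call has 1 to 12 rows; each row shifts and turns the pose as measured when the row begins, along the tool's axes as they then stand; what a row does not reach is not made up. A row lasts 1/8 s, in which the tool goes at most 62.5 mm and 10.7 degrees, less where a joint would pass 70% of its speed; a pose out of reach is approached as far as the arm can. A call is refused whole if a number of a shift passes 1 or a number of a turn 10.7, either way. A call with a gripper value outside its range is refused whole. The fingers move at their own pace and stop on an object; the grip force is fixed at half the most. Time passes only in rows, so rows that do not move let the fingers close. It gives the time, the measured TCP pose, the force and the opening at its end, in the units of the state.
- bot.get_obs(): the state, without advancing time (a new reading comes with each control period).
- vision.camera(name): name is "scene" or "side" or "wrist"; returns a dict with "color" (384x512x3 uint8, blue, green, red), "intrinsics" (3x3 intrinsics, pixels), "k1" (the pictures are not rectified: a ray, as slopes to the right and down, at radius r is drawn at 1 + k1 r^2 times it, then the intrinsics apply), "rvec" (rotation vector, rad) and "tvec" (3), from world to camera coordinates, as OpenCV has them. Camera axes: x right, y down, z forward; pixel columns grow to the right and rows downward; lengths in m; the calibration is good to about 2 mm. A picture is of the moment at which its call begins. There is no depth.
- ticket.job_done(): hands the job in, once; it reports no verdict.
The state is a dict: "clock": time; "joint_pos": joint angles; "joint_vel": joint speeds; "tau": joint torques, N m; "eef_pos": TCP position; "tool_rot": TCP orientation; "ft_force": force on the tool from outside, world axes, zero at the start; "ft_torque": the same for the moment, N m; "grip_width": finger opening in m.
Only numpy, scipy, OpenCV 4.12 (cv2) and the standard library are available. Lean on these libraries where they do the work, as an engineer would, in place of code of your own. Each camera call takes 0.05 s, during which the arm holds its last target. There are 200 camera calls.

## Working session

There is one attempt and no reset: what is moved stays moved. The work goes in short steps, Python scripts to look and compute and a tool call to move; the robot and the scene stay as the last step left them, time stands still between calls to the robot, and variables do not carry over. Pictures are saved under pics/ and viewed, about 8 in all and at most 12, crops included, and the job is handed in when it is done.

Besides the shell and the picture viewer there is one more tool, called after ">>>" by a JSON object that holds its "op" and its "data", one argument or row to a line. play_rows: Moves the arm, as the interface text tells. Its arguments: {"type":"object","properties":{"deltas":{"type":"array"}},"required":["deltas"]}

```bash
mkdir -p pics
cat > h.py <<'E'
import numpy as np, cv2
from workcell import bot, vision, ticket
from scipy.spatial.transform import Rotation as R
def cam(n,save=None):
    c=vision.camera(n)
    if save: cv2.imwrite('pics/'+save,c['color'])
    c['R']=cv2.Rodrigues(np.array(c['rvec'],float))[0]; c['t']=np.array(c['tvec'],float).ravel(); c['K']=np.array(c['intrinsics'],float)
    return c
def ray(c,uv):
    d=np.linalg.solve(c['K'],[uv[0],uv[1],1.])[:2]; s=d.copy()
    for _ in range(30): s=d/(1+c['k1']*(s@s))
    v=c['R'].T@np.array([s[0],s[1],1]); return -c['R'].T@c['t'], v/np.linalg.norm(v)
def onz(c,uv,z):
    o,v=ray(c,uv); return o+v*(z-o[2])/v[2]
def proj(c,P):
    q=c['R']@np.asarray(P,float)+c['t']; s=q[:2]/q[2]; s=s*(1+c['k1']*(s@s)); return (c['K']@[s[0],s[1],1])[:2]
def tri(obs):
    A=0;b=0
    for c,uv in obs:
        o,v=ray(c,uv); M=np.eye(3)-np.outer(v,v); A=A+M; b=b+M@o
    return np.linalg.solve(A,b)
E
python3 - <<'E'
from h import *
a=cam('scene');b=cam('side');w=cam('wrist')
for n,c in zip('sdw',(a,b,w)): print(n,-c['R'].T@c['t'],c['R'][2],c['K'][0,0],c['k1'])
o=bot.get_obs();print(o['eef_pos'],o['tool_rot'],o['grip_width'],o['clock'])
import pickle;pickle.dump((a,b,w),open('c0.pkl','wb'))
cv2.imwrite('pics/a.png',cv2.resize(a['color'],(800,600)))
cv2.imwrite('pics/b.png',cv2.resize(b['color'],(800,600)))
E
```

```text
s [ 1.59280525 -0.08328002  0.74973732] [-0.82834684  0.08302528 -0.55402917] 392.05791006844305 -0.02355893345096988
d [ 0.3004867  -0.88872139  0.85567012] [ 0.25340641  0.73367721 -0.63047835] 356.21739747630426 -0.0316831406686009
w [0.03853923 0.5058544  0.37454249] [ 0.31780193 -0.08032199 -0.94474881] 318.8517664327256 -0.07819154793385516
[0.12058211 0.48475644 0.23060412] [ 7.87858013e-01  6.15856395e-01 -6.38239875e-04  4.94395931e-04] 0.08559997579570912 0.15
```

View pics/a.png

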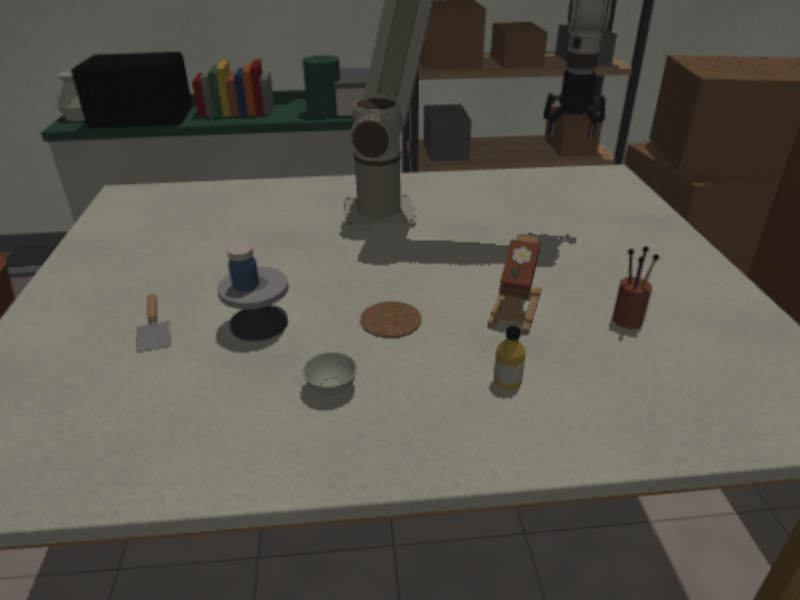

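View pics/b.png

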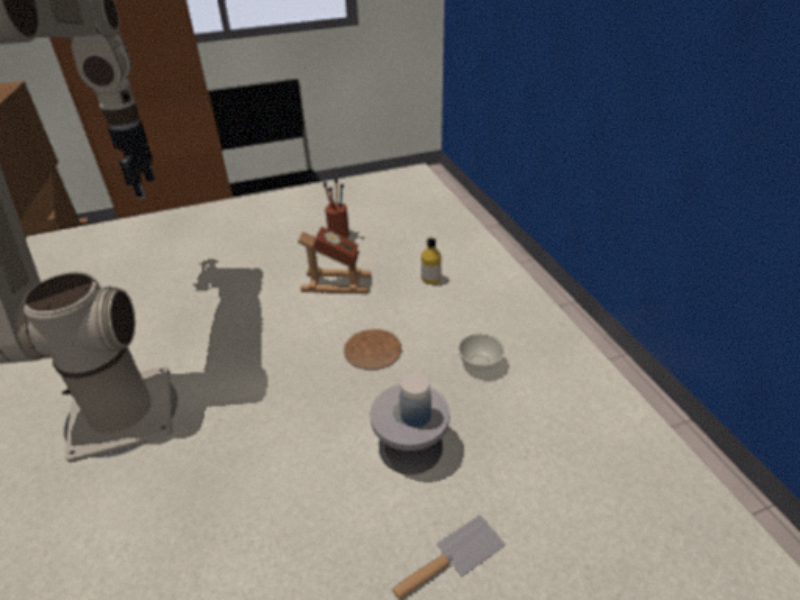

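Scene view (in 800x600): wheel with jar at (253,287), mat at (391,319), easel with plaque at (521,265), bystanders clear of them. The side view agrees: mat (372,349), wheel (410,415), plaque (336,246).

```bash
cat > meas.py <<'E'
from h import *
def comp(m,seed,r=12):
    m=cv2.morphologyEx(m.astype(np.uint8),cv2.MORPH_CLOSE,np.ones((3,3)))
    n,l,s,c=cv2.connectedComponentsWithStats(m)
    y,x=np.mgrid[:m.shape[0],:m.shape[1]]
    d=np.where((l>0)&(np.isin(l,[i for i in range(1,n) if s[i,4]>8])),np.hypot(x-seed[0],y-seed[1]),1e9)
    i=np.unravel_index(d.argmin(),d.shape); return (l==l[i]).astype(np.uint8),s[l[i]],c[l[i]]
def circ(c,m,z,hull=True):
    k=max(cv2.findContours(m,0,cv2.CHAIN_APPROX_NONE)[0],key=cv2.contourArea)
    if hull:k=cv2.convexHull(k)
    P=np.array([onz(c,p,z)[:2] for p in k[:,0].astype(float)])
    q=np.linalg.lstsq(np.c_[2*P,np.ones(len(P))],(P**2).sum(1),rcond=None)[0]
    return q[:2],np.sqrt(q[2]+q[:2]@q[:2])
E
python3 - <<'E'
from meas import *
import pickle
a,b,w=pickle.load(open('c0.pkl','rb'))
S={}
for n,c,pts in (('scene',a,dict(mat=(250,204),cap=(154,160),jar=(156,176),wheel=(172,188),plq=(330,182),flower=(334,164),table=(280,180))),('side',b,dict(mat=(238,223),cap=(266,244),jar=(266,260),wheel=(250,275),plq=(224,161),flower=(213,153),table=(280,220)))):
    H=cv2.cvtColor(cv2.GaussianBlur(c['color'],(3,3),0),cv2.COLOR_BGR2HSV).astype(int)
    for k,p in pts.items(): print(n,k,H[p[1],p[0]])
    h,s,v=H[...,0],H[...,1],H[...,2]
    for k,mk in dict(mat=((h<18)&(s>90)),jar=((h>90)&(h<120)&(s>80)),plq=((h<8)|(h>172))&(s>110)).items():
        m,st,ce=comp(mk,pts[k]); S[n,k]=ce; print(n,k,st,ce.round(1), circ(c,m,.006) if k=='mat' else '')
    m,st,ce=comp((h>100)&(h<178)&(s<60)&(s>5)&(v>80),pts['wheel']);print(n,'wheel',st,ce,circ(c,m,.1))
print('jar',tri([(a,S['scene','jar']),(b,S['side','jar'])]),'plq',tri([(a,S['scene','plq']),(b,S['side','plq'])]))
print('cap', onz(a,(154,160),.18),onz(b,(266,244),.185))
A=a['color'][130:240,130:370];B=b['color'][130:300,180:300]
cv2.imwrite('pics/c.png',cv2.resize(A,None,fx=3.2,fy=3.2,interpolation=3))
E
```

```text
scene mat [ 12 114  92]
scene cap [ 16  29 133]
scene jar [102  96  45]
scene wheel [  0  10 106]
scene plq [  8 132  54]
scene flower [ 23 114 123]
scene table [ 24  29 131]
scene mat [231 193  38  22 645] [249.7 204. ] (array([ 0.53224727, -0.00997029]), np.float64(0.06217262883376941))
scene jar [148 166  17  20 255] [155.9 175.7] 
scene plq [323 180   7   2  11] [325.5 180.6] 
scene wheel [     0      0    512    384 196608] [255.5 191.5] (array([-2.27835666,  0.1856644 ]), np.float64(3.529315296178753))
side mat [ 13 122 128]
side cap [ 11  33 186]
side jar [107  28  81]
side wheel [  0  16 148]
side plq [  8 157 101]
side flower [ 22  76 148]
side table [ 19  34 182]
side mat [221 211  35  24 670] [238.1 222.9] (array([ 0.52971872, -0.00779633]), np.float64(0.06110093622413916))
side jar [260 264  14   8  62] [267.7 268.4] 
side plq [202 147  26  21 176] [213.3 158.9] 
side wheel [241 260  46  27 502] [263.01195219 276.93027888] (array([ 0.5133556 , -0.29780861]), np.float64(0.06253778821186205))
jar [ 0.5167417  -0.30829799  0.11570432] plq [0.5263886  0.24979513 0.09412929]
cap [ 0.52081174 -0.29712435  0.18      ] [ 0.52379266 -0.29624037  0.185     ]
```

View pics/c.png

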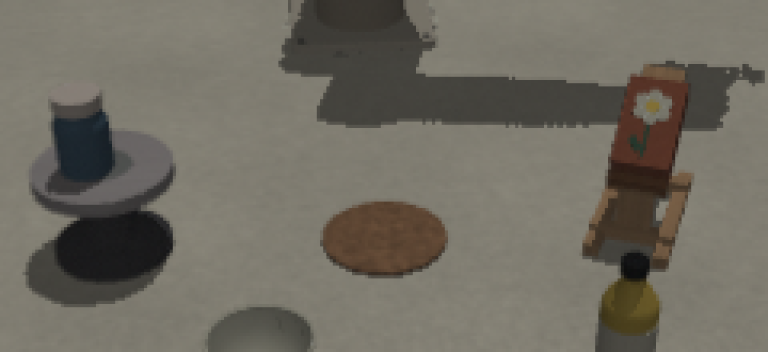

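The crop shows jar and cap on the wheel (cap at full-res (154,160)), the full mat ellipse at (250,204), and the plaque's face corners between (613,75) and (690,170) in the crop. Mat fits agree to 3 mm (r 62 and 61 mm, true 65). Moving to the jar.

>>> {"op": "play_rows", "data": {
  "deltas": [1,-0.75,0.65,-0.05,0,1,-0.75,0.65,-0.05,0,1,-0.75,0.65,-0.05,0,1,-0.75,0.65,-0.05,0,1,-0.75,0.65,-0.05,0,1,-0.75,0.65,-0.05,0,1,-0.75,0.65,-0.05,0,1,-0.75,0.65,-0.05,0,1,-0.75,0.65,-0.05,0,1,-0.75,0.65,-0.05,0,1,0,0,0,0]
}}

```text
clock: 1.52
eef_pos: [0.3989, -0.0615, 0.2608]
tool_rot: [0.787, 0.617, 0.001, 0.003]
ft_force: [-0.7, 0.1, -0.1]
grip_width: 0.0856
```

>>> {"op": "play_rows", "data": {
  "deltas": [1,-0.71,0.39,-0.07,0,1,-0.71,0.39,-0.07,0,1,-0.71,0.39,-0.07,0,1,-0.71,0.39,-0.07,0,1,-0.71,0.39,-0.07,0,1,0,0,0,0,1,0,0,0,0]
}}

```text
clock: 2.4
eef_pos: [0.4627, -0.2942, 0.2798]
tool_rot: [0.784, 0.621, 0.001, -0.003]
ft_force: [0.0, 0.9, -0.3]
grip_width: 0.0853
```

Run:
```python
from h import *
w=cam('wrist');print(bot.get_obs()['eef_pos'],-w['R'].T@w['t'])
print(proj(w,[.522,-.297,.185]),proj(w,[.512,-.297,.1]))
H=cv2.cvtColor(w['color'],cv2.COLOR_BGR2HSV)
import pickle;pickle.dump(w,open('w1.pkl','wb'))
cv2.imwrite('pics/d.png',cv2.resize(w['color'],(800,600)))
```

```text
[ 0.4627393  -0.29412463  0.27978491] [ 0.38070831 -0.27499713  0.42407828]
[266.77263965 258.56045072] [261.82085931 210.45288986]
```

View pics/d.png

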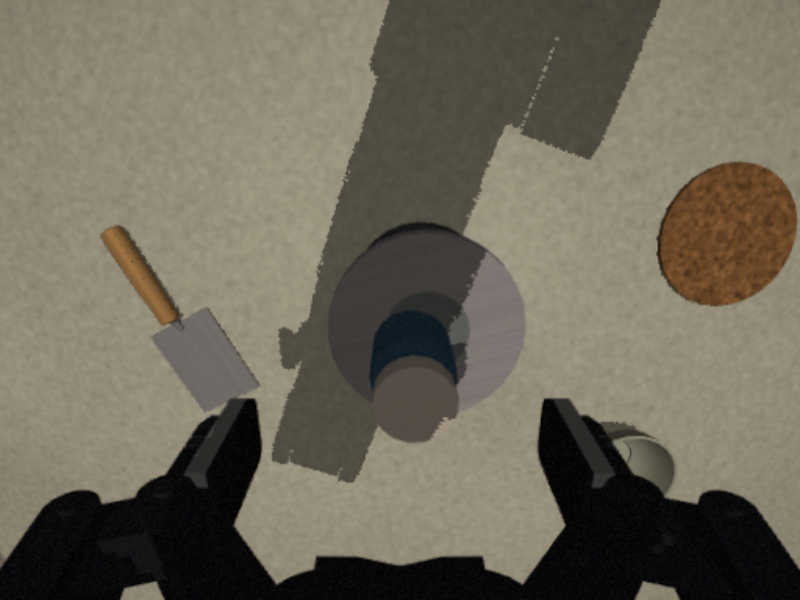

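Wrist view: cap circle centre at (415,400), wheel face spanning columns 328–526 and rows ~223–415, mat at (728,234), bowl at the lower right.

Run:
```python
from h import *
import pickle;w=pickle.load(open('w1.pkl','rb'));k=1.5625
def fit(p,z):
    P=np.array([onz(w,np.array(q)/k,z)[:2] for q in p]);q=np.linalg.lstsq(np.c_[2*P,np.ones(len(P))],(P**2).sum(1),rcond=None)[0];return q[:2],np.sqrt(q[2]+q[:2]@q[:2])
print('cap',fit([(372,405),(459,397),(415,443),(418,356),(385,432)],.185))
print('wheel',fit([(328,325),(526,326),(486,250),(425,229),(360,265),(338,366),(500,387)],.1))
H=cv2.cvtColor(w['color'],cv2.COLOR_BGR2HSV).astype(int)
m=((H[...,0]<18)&(H[...,1]>110)&(H[...,2]>60)).astype(np.uint8);m[:, :400]=0
from meas import circ;print('mat',circ(w,m,.006))
o=bot.get_obs();print(R.from_quat(o['tool_rot']).as_matrix().round(3))
```

```text
cap (array([ 0.52009875, -0.29741785]), np.float64(0.025704596513241605))
wheel (array([ 0.51662184, -0.28424485]), np.float64(0.0697920310073939))
mat (array([ 0.53026825, -0.0081628 ]), np.float64(0.0645388289978283))
[[ 0.229  0.973 -0.002]
 [ 0.973 -0.229  0.004]
 [ 0.004 -0.003 -1.   ]]
```

>>> {"op": "play_rows", "data": {
  "deltas": [1,0.09,0.48,0,0,1,0.09,0.48,0,0,1,0,0,0,0,1,0,0,0,0]
}}

```text
clock: 2.95
eef_pos: [0.5211, -0.2899, 0.2811]
tool_rot: [0.782, 0.624, 0.0, -0.003]
ft_force: [-0.0, 0.5, -0.5]
grip_width: 0.0852
```

>>> {"op": "play_rows", "data": {
  "deltas": [1,-0.12,0.03,0.4,0,1,0,0,0.5,0,1,0,0,0.5,0,1,0,0,0.5,0,1,0,0,0.5,0,1,0,0,0,0]
}}

```text
clock: 3.7
eef_pos: [0.5157, -0.2935, 0.1378]
tool_rot: [0.782, 0.624, 0.001, -0.002]
ft_force: [-0.7, -0.1, 0.6]
grip_width: 0.0856
```

>>> {"op": "play_rows", "data": {
  "deltas": [1,-0.04,0.09,0.1,0,1,0,0,0,0,0.5,0,0,0,0,0.5,0,0,0,0,0,0,0,0,0,0,0,0,0,0,0,0,0,0,0,0,0,0,0,0]
}}

```text
clock: 4.7
eef_pos: [0.5227, -0.2987, 0.1373]
tool_rot: [0.782, 0.624, 0.002, 0.002]
ft_force: [0.6, -0.7, 0.7]
grip_width: 0.0514
```

>>> {"op": "play_rows", "data": {
  "deltas": [0,0,0,0,0,0,0,0,-0.2,0,0,0,0,-0.2,0,0,0,0,0,0]
}}

```text
clock: 5.2
eef_pos: [0.5225, -0.2986, 0.1629]
tool_rot: [0.782, 0.624, 0.002, 0.002]
ft_force: [-0.7, 0.6, -1.6]
grip_width: 0.0514
```

>>> {"op": "play_rows", "data": {
  "deltas": [0,0.3,-0.06,-0.2,0,0,0.6,-0.12,0,0,0,0.7,-0.14,0,0,0,0.7,-0.14,0,0,0,0.7,-0.14,0,0,0,0.7,-0.14,0,0,0,0.6,-0.12,0,0,0,0.4,-0.08,0,0,0,0,0,0,0,0,0,0,0,0]
}}

```text
clock: 6.45
eef_pos: [0.5285, 0.006, 0.1816]
tool_rot: [0.78, 0.626, 0.005, 0.003]
ft_force: [-0.5, -1.0, -1.8]
grip_width: 0.0515
```

>>> {"op": "play_rows", "data": {
  "deltas": [0,-0.22,0.08,0.2,0,0,0,0,0.4,0,0,0,0,0.4,0,0,0,0,0.4,0,0,0,0,0.4,0,0,0,0,0.2,0,0,0,0,0,0]
}}

```text
clock: 7.32
eef_pos: [0.5306, -0.0198, 0.0544]
tool_rot: [0.784, 0.62, 0.003, 0.003]
ft_force: [-0.7, -0.1, -1.7]
grip_width: 0.0514
```

>>> {"op": "play_rows", "data": {
  "deltas": [0,0.14,-0.04,0.08,0,0,0,0,0.06,0,0,0,0,0.03,0,0,0,0,0,0]
}}

```text
clock: 7.82
eef_pos: [0.5323, -0.0109, 0.046]
tool_rot: [0.784, 0.62, 0.005, 0.005]
ft_force: [0.1, 0.9, -1.4]
grip_width: 0.0515
```

>>> {"op": "play_rows", "data": {
  "deltas": [0,0,0,0.05,0,0,0,0,0.03,0,0,0,0,0,0]
}}

```text
clock: 8.2
eef_pos: [0.5337, -0.0109, 0.0437]
tool_rot: [0.784, 0.62, 0.006, 0.006]
ft_force: [0.1, 0.4, -2.9]
grip_width: 0.0514
```

>>> {"op": "play_rows", "data": {
  "deltas": [0,0,0,0.05,0,0,0,0,0.02,0,0,0,0,0,0]
}}

```text
clock: 8.57
eef_pos: [0.5344, -0.011, 0.0434]
tool_rot: [0.784, 0.62, 0.008, 0.007]
ft_force: [0.2, -0.1, -0.5]
grip_width: 0.0515
```

>>> {"op": "play_rows", "data": {
  "deltas": [0.75,0,0,0,0,0.85,0,0,0,0,1,0,0,0,0,1,0,0,0,0,1,0,0,-0.5,0,1,0,0,-0.6,0,1,0,0,-0.7,0,1,0,0,-0.8,0,1,0,0,-0.8,0,1,0,0,0,0]
}}

```text
clock: 9.82
eef_pos: [0.5301, -0.0106, 0.2515]
tool_rot: [0.784, 0.62, 0.007, 0.006]
ft_force: [0.7, -0.8, 0.7]
grip_width: 0.0855
```

Run:
```python
from h import *
o=bot.get_obs();M=R.from_quat(o['tool_rot']).as_matrix();print(o['eef_pos'],M.round(3))
a=cam('scene');b=cam('side')
A=a['color'][130:230,210:370];B=b['color'][130:250,180:300]
I=np.hstack([cv2.resize(A,(480,300),interpolation=3),cv2.resize(B,(300,300),interpolation=3)])
cv2.imwrite('pics/e.png',I)
```

```text
[ 0.53013227 -0.01064528  0.25151271] [[ 0.231  0.973  0.018]
 [ 0.973 -0.231 -0.002]
 [ 0.003  0.018 -1.   ]]
```

View pics/e.png

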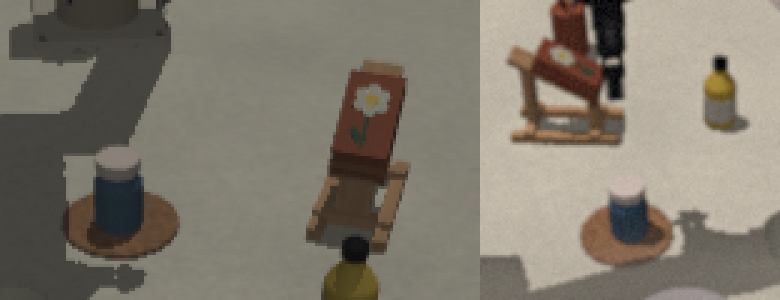

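The jar stands upright, wholly on the mat (crop (120,190) scene, (628,210) side). Now to a view of the plaque.

>>> {"op": "play_rows", "data": {
  "deltas": [1,0.78,-0.46,-0.12,-4,1,0.78,-0.46,-0.12,-4,1,0.78,-0.46,-0.12,0,1,0.78,-0.46,-0.12,0,1,0.7,-0.46,-0.1,0,1,0,0,0,0,1,0,0,0,0]
}}

```text
clock: 10.8
eef_pos: [0.4137, 0.2385, 0.2674]
tool_rot: [0.739, 0.674, -0.008, -0.0]
ft_force: [0.0, -0.0, -0.4]
grip_width: 0.085
```

Run:
```python
from h import *
w=cam('wrist');o=bot.get_obs();print(o['eef_pos'],-w['R'].T@w['t'],R.from_quat(o['tool_rot']).as_matrix().round(3))
import pickle;pickle.dump(w,open('w2.pkl','wb'))
cv2.imwrite('pics/f.png',cv2.resize(w['color'],(800,600),interpolation=3))
```

```text
[0.41381918 0.23833741 0.26741164] [0.33129811 0.24824301 0.41241933] [[ 0.092  0.996 -0.013]
 [ 0.996 -0.092 -0.01 ]
 [-0.011 -0.012 -1.   ]]
```

View pics/f.png

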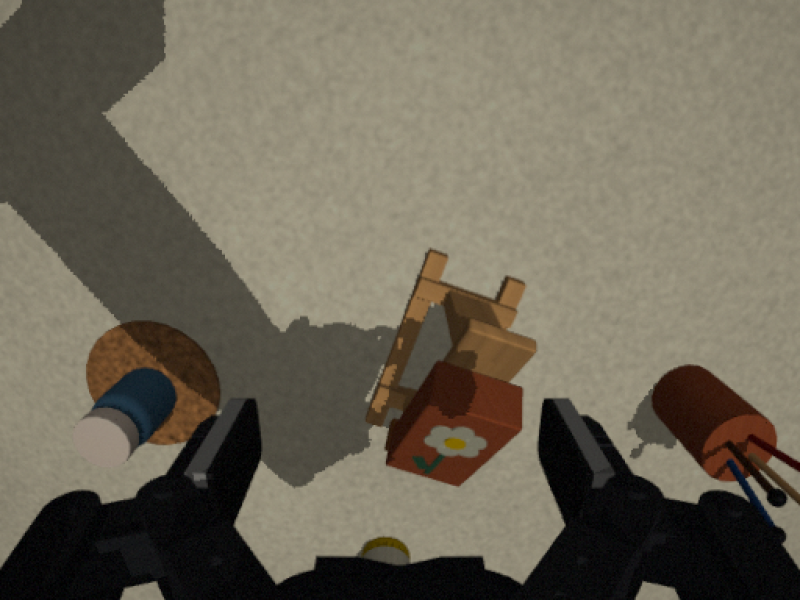

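Wrist view: plaque top face with lower edge (388,463)–(459,486), far end face (438,363)–(523,385), flower at (456,443); brush pot is at the right, clear. I zoom for the corners.

Run:
```python
from h import *
import pickle;w=pickle.load(open('w2.pkl','rb'));a=cam('scene');pickle.dump(a,open('a2.pkl','wb'))
W=cv2.resize(w['color'][225:320,240:345],None,fx=4,fy=4,interpolation=2)
A=cv2.resize(a['color'][145:197,312:352],None,fx=8,fy=7.3077,interpolation=2)
A=cv2.resize(a['color'][145:195,312:352],(320,400),interpolation=2)
I=np.zeros((400,760,3),np.uint8);I[:380,:420]=W;I[:400,430:750]=A
cv2.imwrite('pics/g.png',cv2.convertScaleAbs(I,alpha=1.7))
```

```text
(no output)
```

View pics/g.png

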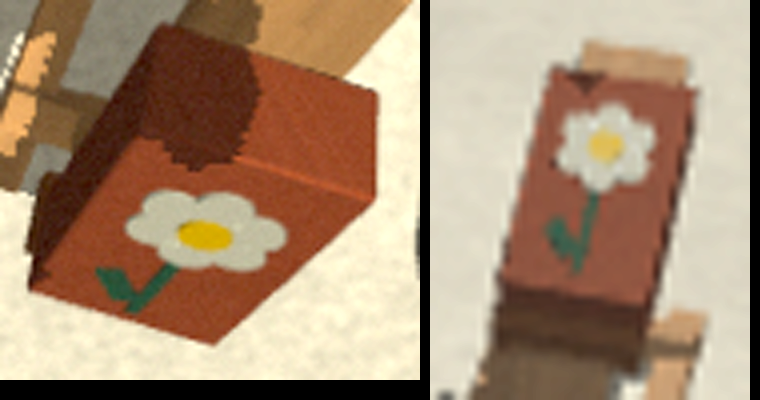

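Wrist crop: face corners UL (134,134), UR (373,202), LR (215,344), LL (32,291). Scene crop: (555,68), (693,88), (645,305), (502,278).

Run:
```python
from h import *
import pickle;w=pickle.load(open('w2.pkl','rb'));a=pickle.load(open('a2.pkl','rb'))
Wc=[(134,134),(373,202),(215,344),(32,291)];Ac=[(125,68),(263,88),(215,305),(72,278)]
P=[]
for p,q in zip(Wc,Ac):
    p=np.array(p)/4+[239.6,224.6];q=np.array(q)/8+[311.6,144.6];X=tri([(w,p),(a,q)]);P.append(X)
    print(X.round(4),'err',np.linalg.norm(proj(w,X)-p).round(2),np.linalg.norm(proj(a,X)-q).round(2))
P=np.array(P);UL,UR,LR,LL=P
print('w',np.linalg.norm(UL-UR),np.linalg.norm(LL-LR),'l',np.linalg.norm(UL-LL),np.linalg.norm(UR-LR))
x=(UL+UR-LL-LR);x/=np.linalg.norm(x);y=(UR+LR-UL-LL);y/=np.linalg.norm(y);n=np.cross(y,x)
n=n if n[2]>0 else -n
print('x',x,'yawx',np.degrees(np.arctan2(x[1],x[0])),'y',y,np.degrees(np.arctan2(y[1],y[0])),'slope',np.degrees(np.arcsin(x[2])))
print('top c',P.mean(0),'centre',P.mean(0)-.016*n)
```

```text
[0.4832 0.249  0.1534] err 1.05 0.3
[0.5058 0.3021 0.1536] err 1.03 0.3
[0.5857 0.266  0.1023] err 0.76 0.29
[0.5616 0.2143 0.1031] err 0.44 0.16
w 0.057743825845728874 0.057022640620128344 l 0.09941743035202259 0.10152722072824916
x [-0.7877729   0.35201023  0.50547271] yawx 155.92288918894553 y [ 0.40697161  0.91342134 -0.00596349] 65.98480840337541 slope 30.362736700489002
top c [0.53406168 0.25786132 0.12810459] centre [0.52664074 0.26107756 0.11429936]
```

Triangulation: widths 57–58, lengths 99–101 mm, slope 30.4°, residuals ≤1 px, so it is consistent. Across-slope yaw is 66°; TCP target is about (0.520,0.264,0.106).

>>> {"op": "play_rows", "data": {
  "deltas": [1,0,0,0,9.4,1,0,0,0,9.4,1,0,0,0,0,1,0.37,0.48,0,0,1,0.37,0.48,0,0,1,0.37,0.48,0,0,1,0,0,0,0,1,0,0,0,0]
}}

```text
clock: 11.9
eef_pos: [0.5263, 0.2532, 0.2628]
tool_rot: [0.842, 0.539, -0.011, 0.001]
ft_force: [-1.1, -0.3, -0.4]
grip_width: 0.0854
```

```bash
cat > go.py <<'E'
import sys
from h import *
o=bot.get_obs();M=R.from_quat(o['tool_rot']).as_matrix();t=np.array([float(v) for v in sys.argv[1:4]])
print(o['eef_pos'].round(4),'yaw',np.degrees(np.arctan2(M[1,0],M[0,0])).round(2),'z',M[:,2].round(3),'F',np.round(o['ft_force'],1),'w',round(o['grip_width'],4),'units',(M.T@(t-o['eef_pos'])/.06).round(3),o['clock'])
E
python3 go.py .520 .264 .106
```

```text
[0.5263 0.2532 0.2628] yaw 65.26 z [-0.017 -0.013 -1.   ] F [-1.1 -0.3 -0.4] w 0.0854 units [ 0.169 -0.145  2.612] 11.9
```

>>> {"op": "play_rows", "data": {
  "deltas": [1,0.17,-0.14,0.2,0,1,0,0,0.5,0,1,0,0,0.5,0,1,0,0,0.3,0,1,0,0,0,0]
}}

```text
clock: 12.52
eef_pos: [0.5158, 0.2671, 0.1697]
tool_rot: [0.841, 0.542, -0.011, 0.0]
ft_force: [-0.0, 0.2, 0.9]
grip_width: 0.0852
```

```bash
python3 go.py .520 .264 .106
```

```text
[0.5158 0.2671 0.1697] yaw 65.6 z [-0.018 -0.012 -1.   ] F [-0.   0.2  0.9] w 0.0852 units [0.    0.098 1.06 ] 12.525
```

>>> {"op": "play_rows", "data": {
  "deltas": [1,0,0.1,0.3,0,1,0,0,0.4,0,1,0,0,0.36,0,1,0,0,0,0]
}}

```text
clock: 13.02
eef_pos: [0.5197, 0.2668, 0.109]
tool_rot: [0.839, 0.543, -0.007, -0.0]
ft_force: [-0.6, -0.8, 0.5]
grip_width: 0.085
```

```bash
python3 go.py .520 .264 .106
```

```text
[0.5197 0.2668 0.109 ] yaw 65.84 z [-0.012 -0.008 -1.   ] F [-0.6 -0.8  0.5] w 0.085 units [-0.04   0.024  0.05 ] 13.025
```

>>> {"op": "play_rows", "data": {
  "deltas": [1,-0.04,0.02,0.05,0,1,0,0,0,0,0.6,0,0,0,0,0.6,0,0,0,0,0,0,0,0,0,0,0,0,0,0,0,0,0,0,0,0,0,0,0,0]
}}

```text
clock: 14.02
eef_pos: [0.5214, 0.265, 0.1104]
tool_rot: [0.839, 0.544, -0.004, 0.0]
ft_force: [0.5, 0.2, -0.0]
grip_width: 0.059
```

```bash
python3 go.py .520 .264 .106
```

```text
[0.5214 0.265  0.1104] yaw 65.87 z [-0.007 -0.005 -1.   ] F [ 0.5  0.2 -0. ] w 0.059 units [-0.025 -0.013  0.073] 14.025
```

>>> {"op": "play_rows", "data": {
  "deltas": [0,0,0,-0.1,0,0,0,0,-0.2,0,0,0,0,-0.4,0,0,0,0,-0.5,0,0,0,0,-0.5,0,0,0,0,-0.3,0,0,0,0,0,0,0,0,0,0,0]
}}

```text
clock: 15.02
eef_pos: [0.5205, 0.2651, 0.234]
tool_rot: [0.839, 0.544, -0.007, -0.0]
ft_force: [-0.0, 0.4, -5.6]
grip_width: 0.0591
```

```bash
python3 go.py .517 -.284 .23
```

```text
[0.5205 0.2651 0.234 ] yaw 65.87 z [-0.012 -0.007 -1.   ] F [-0.   0.4 -5.6] w 0.0591 units [-8.375  3.689  0.134] 15.025
```

>>> {"op": "play_rows", "data": {
  "deltas": [0,-0.3,0.13,0,0,0,-0.6,0.26,0,0,0,-0.8,0.35,0,0,0,-0.8,0.35,0,0,0,-0.8,0.35,0,0,0,-0.8,0.35,0,0,0,-0.8,0.35,0,0,0,-0.8,0.35,0,0,0,-0.8,0.35,0,0,0,-0.7,0.35,0,0,0,-0.3,0.13,0,0,0,0,0,0,0]
}}

```text
clock: 16.52
eef_pos: [0.5057, -0.2504, 0.2267]
tool_rot: [0.84, 0.542, -0.018, -0.005]
ft_force: [0.2, 0.8, -4.1]
grip_width: 0.0589
```

```bash
python3 go.py .517 -.284 .23
python3 - <<'E'
from h import *
import pickle
a=cam('scene');b=cam('side');w=cam('wrist');pickle.dump((a,b,w),open('c3.pkl','wb'))
p=proj(a,[.517,-.284,.15]).astype(int);q=proj(b,[.517,-.284,.15]).astype(int);print(p,q)
A=cv2.resize(a['color'][p[1]-45:p[1]+35,p[0]-45:p[0]+45],(450,400),interpolation=3);B=cv2.resize(b['color'][q[1]-70:q[1]+50,q[0]-50:q[0]+55],(350,400),interpolation=3)
cv2.imwrite('pics/h.png',cv2.convertScaleAbs(np.hstack([A,B]),alpha=1.5))
E
```

```text
[ 0.5057 -0.2504  0.2267] yaw 65.61 z [-0.035 -0.01  -0.999] F [ 0.2  0.8 -4.1] w 0.0589 units [-0.434  0.401 -0.056] 16.525
[159 167] [262 250]
```

View pics/h.png

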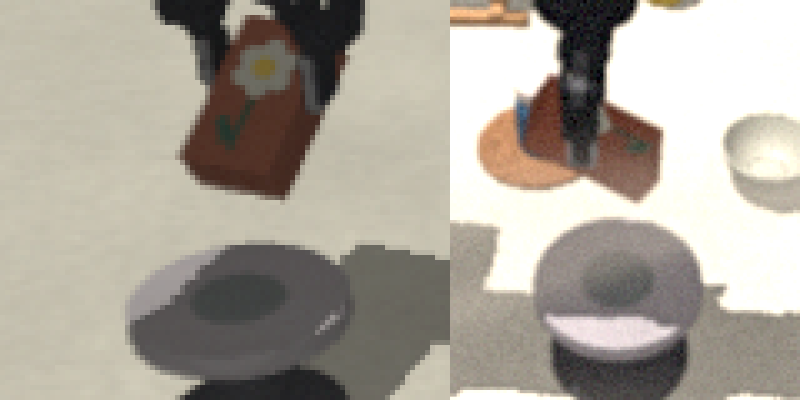

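Plaque is held at about 30° above the wheel; grey disc centre at (238,298) in the scene half, (617,278) in the side half.

```bash
python3 - <<'E'
from h import *
import pickle
a,b,w=pickle.load(open('c3.pkl','rb'))
print(onz(a,(161.3,181.2),.1),onz(b,(261.8,263),.1))
E
python3 go.py .525 -.2875 .155
```

```text
[ 0.51457922 -0.28702904  0.1       ] [ 0.51584822 -0.28334114  0.1       ]
[ 0.5065 -0.248   0.2272] yaw 65.83 z [-0.034 -0.01  -0.999] F [-0.1 -0.  -4. ] w 0.0586 units [-0.446  0.584  1.199] 16.675
```

>>> {"op": "play_rows", "data": {
  "deltas": [0,-0.23,0.29,0,0,0,-0.23,0.29,0.2,0,0,0,0,0.4,0,0,0,0,0.4,0,0,0,0,0.15,0,0,0,0,0,0]
}}

```text
clock: 17.42
eef_pos: [0.5278, -0.2796, 0.158]
tool_rot: [0.835, 0.549, -0.016, -0.005]
ft_force: [-0.3, 1.0, -4.6]
grip_width: 0.0588
```

```bash
python3 go.py .524 -.2885 .138
```

```text
[ 0.5278 -0.2796  0.158 ] yaw 66.68 z [-0.032 -0.009 -0.999] F [-0.3  1.  -4.6] w 0.0588 units [-0.154  0.009  0.337] 17.425
```

>>> {"op": "play_rows", "data": {
  "deltas": [0,-0.15,0,0.1,0,0,0,0,0.13,0,0,0,0,0.1,0,0,0,0,0,0]
}}

```text
clock: 17.92
eef_pos: [0.5248, -0.2889, 0.1398]
tool_rot: [0.835, 0.55, -0.015, -0.003]
ft_force: [0.0, 0.0, -5.5]
grip_width: 0.0591
```

```bash
python3 go.py .524 -.2885 .136
```

```text
[ 0.5248 -0.2889  0.1398] yaw 66.71 z [-0.028 -0.011 -1.   ] F [ 0.   0.  -5.5] w 0.0591 units [ 0.002 -0.013  0.064] 17.925
```

>>> {"op": "play_rows", "data": {
  "deltas": [0,0,0,0.05,0,0,0,0,0.04,0,0,-0.02,0,0.03,0,0,0,0,0,0]
}}

```text
clock: 18.42
eef_pos: [0.5252, -0.2903, 0.1374]
tool_rot: [0.835, 0.55, -0.013, -0.001]
ft_force: [-1.2, -0.4, -3.4]
grip_width: 0.0588
```

```bash
python3 go.py .5058 -.2803 .1077
```

```text
[ 0.5252 -0.2903  0.1374] yaw 66.73 z [-0.023 -0.013 -1.   ] F [-1.2 -0.4 -3.4] w 0.0588 units [ 0.036 -0.355  0.5  ] 18.425
```

>>> {"op": "play_rows", "data": {
  "deltas": [0,0.02,0,0.08,0,0,0,-0.03,0.08,0,0,0,-0.07,0.06,0,0,0,-0.07,0.07,0]
}}

```text
clock: 18.92
eef_pos: [0.5237, -0.2898, 0.1349]
tool_rot: [0.835, 0.549, -0.006, 0.012]
ft_force: [-0.1, 0.4, 9.8]
grip_width: 0.0586
```

```bash
python3 go.py .5058 -.2803 .1077
```

```text
[ 0.5237 -0.2898  0.1349] yaw 66.66 z [ 0.002 -0.027 -1.   ] F [-0.1  0.4  9.8] w 0.0586 units [ 0.038 -0.343  0.448] 18.925
```

>>> {"op": "play_rows", "data": {
  "deltas": [0,0.02,-0.1,0.12,0,0,0,-0.1,0.12,0,0,0,-0.1,0.12,0]
}}

```text
clock: 19.3
eef_pos: [0.515, -0.2865, 0.1246]
tool_rot: [0.836, 0.549, -0.001, 0.023]
ft_force: [-0.2, 2.1, 9.8]
grip_width: 0.059
```

```bash
python3 go.py .5058 -.2803 .1077
```

```text
[ 0.515  -0.2865  0.1246] yaw 66.57 z [ 0.024 -0.039 -0.999] F [-0.2  2.1  9.8] w 0.059 units [ 0.042 -0.192  0.273] 19.3
```

>>> {"op": "play_rows", "data": {
  "deltas": [0,0,-0.07,0.13,0,0,0,-0.06,0.13,0,0,0,-0.04,0.12,0]
}}

```text
clock: 19.68
eef_pos: [0.5091, -0.2854, 0.1097]
tool_rot: [0.836, 0.549, 0.002, 0.029]
ft_force: [-4.0, 1.7, 9.8]
grip_width: 0.0589
```

```bash
python3 go.py .5058 -.2803 .1077
```

```text
[ 0.5091 -0.2854  0.1097] yaw 66.54 z [ 0.036 -0.046 -0.998] F [-4.   1.7  9.8] w 0.0589 units [ 0.057 -0.087  0.027] 19.675
```

```bash
cat > snap.py <<'E'
from h import *
import sys
a=cam('scene');b=cam('side')
p=proj(a,[.517,-.284,.13]).astype(int);q=proj(b,[.517,-.284,.13]).astype(int);print(p,q)
A=cv2.resize(a['color'][p[1]-30:p[1]+25,p[0]-35:p[0]+35],(420,330),interpolation=3);B=cv2.resize(b['color'][q[1]-35:q[1]+31,q[0]-35:q[0]+35],(350,330),interpolation=3)
cv2.imwrite('pics/'+sys.argv[1],cv2.convertScaleAbs(np.hstack([A,B]),alpha=1.6))
E
python3 snap.py i.png
```

```text
[160 173] [262 255]
```

View pics/i.png

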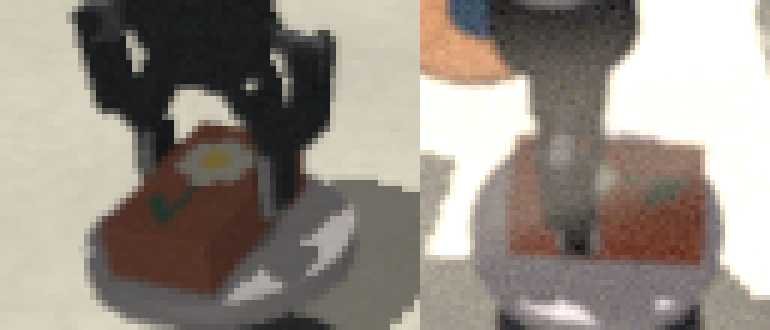

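Plaque lies nearly flat on the head, bottom edge (512,248)–(700,262) in the side half. A little more press, then release.

>>> {"op": "play_rows", "data": {
  "deltas": [0,0,-0.03,0.1,0,0,0,0,0.08,0,0,0,0,0,0]
}}

```text
clock: 20.15
eef_pos: [0.5095, -0.2864, 0.1071]
tool_rot: [0.836, 0.548, 0.005, 0.034]
ft_force: [0.0, -0.1, -4.2]
grip_width: 0.0587
```

```bash
python3 go.py .5058 -.2803 .1077
```

```text
[ 0.5095 -0.2864  0.1071] yaw 66.46 z [ 0.045 -0.051 -0.998] F [ 0.  -0.1 -4.2] w 0.0587 units [ 0.069 -0.097 -0.018] 20.15
```

>>> {"op": "play_rows", "data": {
  "deltas": [0,0,0,0.1,0,0,0,0,0.1,0,0.74,0,0,0,0,0.8,0,0,0,0,0.9,0,0,0,0,1,0,0,0,0,1,0,0,-0.1,0,1,0,0,-0.2,0,1,0,0,-0.4,0,1,0,0,-0.5,0,1,0,0,-0.6,0,1,0,0,0,0]
}}

```text
clock: 21.65
eef_pos: [0.5061, -0.282, 0.2189]
tool_rot: [0.836, 0.548, 0.008, 0.038]
ft_force: [0.3, -0.6, 0.7]
grip_width: 0.0855
```

```bash
python3 go.py .42 -.2803 .28
```

```text
[ 0.5061 -0.282   0.2189] yaw 66.42 z [ 0.055 -0.055 -0.997] F [ 0.3 -0.6  0.7] w 0.0855 units [-0.578 -1.251 -1.096] 21.65
```

>>> {"op": "play_rows", "data": {
  "deltas": [1,0,0,-0.4,0,1,-0.25,-0.6,-0.4,0,1,-0.25,-0.6,-0.3,0,1,0,0,0,0,1,0,0,0,0]
}}

```text
clock: 22.28
eef_pos: [0.4223, -0.2765, 0.2807]
tool_rot: [0.836, 0.548, 0.007, 0.037]
ft_force: [0.3, 0.3, -0.6]
grip_width: 0.0854
```

```bash
python3 go.py .42 -.2803 .28
python3 - <<'E'
from h import *
import pickle
w=cam('wrist');pickle.dump(w,open('w4.pkl','wb'))
p=proj(w,[.516,-.285,.12]).astype(int);print(p)
x0=max(p[0]-80,0);y0=max(p[1]-60,0);print(x0,y0)
cv2.imwrite('pics/j.png',cv2.convertScaleAbs(cv2.resize(w['color'][y0:y0+140,x0:x0+180],None,fx=4,fy=4,interpolation=2),alpha=1.6))
E
```

```text
[ 0.4223 -0.2765  0.2807] yaw 66.46 z [ 0.053 -0.054 -0.997] F [ 0.3  0.3 -0.6] w 0.0854 units [-0.073 -0.01   0.013] 22.275
[286 239]
206 179
```

View pics/j.png

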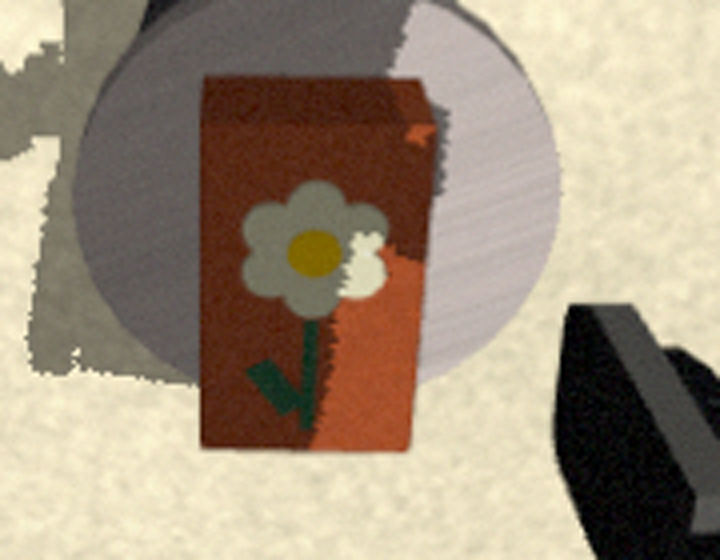

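Wrist crop: top face corners (203,121), (435,125), (410,451), (201,449); wheel face from column 73 to 560.

Run:
```python
from h import *
import pickle;w=pickle.load(open('w4.pkl','rb'));f=lambda p:np.array(p)/4+[205.6,178.6]
print('cam',-w['R'].T@w['t'])
C=[(203,121),(435,125),(410,451),(201,449)]
for z in (.132,.136):
    P=np.array([onz(w,f(p),z)[:2] for p in C]);UL,UR,LR,LL=P
    print(z,P.round(4).tolist(),'w',np.linalg.norm(UL-UR),np.linalg.norm(LL-LR),'l',np.linalg.norm(UL-LL),np.linalg.norm(UR-LR),'c',P.mean(0))
p=[(73,195),(560,195),(440,380),(534,90),(522,285),(100,90),(160,360)]
P=np.array([onz(w,f(q),.1)[:2] for q in p]);q=np.linalg.lstsq(np.c_[2*P,np.ones(len(P))],(P**2).sum(1),rcond=None)[0]
print('wheel',q[:2],np.sqrt(q[2]+q[:2]@q[:2]),np.hypot(*(P-q[:2]).T))
```

```text
cam [ 0.33734071 -0.23475783  0.41841431]
0.132 [[0.4638, -0.2974], [0.4873, -0.2444], [0.5822, -0.2847], [0.5589, -0.3392]] w 0.05794557295928069 0.05928193347505753 l 0.10390536043511453 0.10316561176788408 c [ 0.52304275 -0.29142514]
0.136 [[0.462, -0.2965], [0.4852, -0.2443], [0.5788, -0.284], [0.5558, -0.3378]] w 0.05713631767214486 0.058454014867193656 l 0.1024542407377917 0.10172482323978677 c [ 0.52044928 -0.29063374]
wheel [ 0.51619078 -0.28640481] 0.06992006027374584 [0.06907867 0.07023848 0.07213187 0.07053381 0.06704081 0.07065392
 0.06965576]
```

Plaque is flat (103.5 × 58.5 mm on the z=0.132 plane), centre about 8 mm off the wheel centre (0.516,-0.286). That is inside 10 mm but marginal, so I regrasp and slide it.

```bash
python3 go.py .523 -.2914 .2
```

```text
[ 0.4224 -0.2765  0.2807] yaw 66.48 z [ 0.053 -0.054 -0.997] F [ 0.  -0.7 -0.6] w 0.0853 units [0.479 1.54  1.443] 22.325
```

>>> {"op": "play_rows", "data": {
  "deltas": [1,0.24,0.77,0,0,1,0.24,0.77,0.2,0,1,0,0,0.4,0,1,0,0,0.5,0,1,0,0,0.3,0,1,0,0,0,0]
}}

```text
clock: 23.08
eef_pos: [0.529, -0.2891, 0.1907]
tool_rot: [0.834, 0.55, 0.005, 0.032]
ft_force: [0.2, 0.9, -0.3]
grip_width: 0.0854
```

```bash
python3 go.py .523 -.2914 .109
```

```text
[ 0.529  -0.2891  0.1907] yaw 66.74 z [ 0.043 -0.048 -0.998] F [ 0.2  0.9 -0.3] w 0.0854 units [-0.037 -0.157  1.356] 23.075
```

>>> {"op": "play_rows", "data": {
  "deltas": [1,-0.04,-0.15,0.2,0,1,0,0,0.4,0,1,0,0,0.4,0,1,0,0,0.25,0,1,0,0,0,0]
}}

```text
clock: 23.7
eef_pos: [0.527, -0.2918, 0.1152]
tool_rot: [0.834, 0.551, 0.006, 0.034]
ft_force: [1.2, -0.1, 0.5]
grip_width: 0.0851
```

```bash
python3 go.py .523 -.2914 .109
```

```text
[ 0.527  -0.2918  0.1152] yaw 66.87 z [ 0.047 -0.049 -0.998] F [ 1.2 -0.1  0.5] w 0.0851 units [-0.018 -0.071  0.1  ] 23.7
```

>>> {"op": "play_rows", "data": {
  "deltas": [1,-0.02,0,0.05,0,0.72,0,0,0,0,0.72,0,0,0,0,0,0,0,0,0,0,0,0,0,0,0,0,0,0,0,0,0,0,0,0]
}}

```text
clock: 24.58
eef_pos: [0.5284, -0.2943, 0.1156]
tool_rot: [0.834, 0.551, 0.007, 0.036]
ft_force: [-0.1, -0.8, 0.1]
grip_width: 0.0584
```

```bash
python3 go.py .523 -.2914 .109
```

```text
[ 0.5284 -0.2943  0.1156] yaw 66.85 z [ 0.051 -0.053 -0.997] F [-0.1 -0.8  0.1] w 0.0584 units [ 0.012 -0.109  0.102] 24.575
```

>>> {"op": "play_rows", "data": {
  "deltas": [0,0.02,-0.07,-0.02,0,0,0.02,-0.07,0,0,0,0,0,0,0,0,0,0,0,0]
}}

```text
clock: 25.08
eef_pos: [0.5211, -0.2882, 0.1156]
tool_rot: [0.834, 0.551, 0.007, 0.036]
ft_force: [2.1, -0.8, -1.5]
grip_width: 0.0584
```

```bash
python3 go.py .5214 -.2884 .1156
```

```text
[ 0.5211 -0.2882  0.1156] yaw 66.86 z [ 0.051 -0.052 -0.997] F [ 2.1 -0.8 -1.5] w 0.0584 units [-0.001  0.007  0.   ] 25.075
```

Moved exactly as planned. Release, withdraw along the tool axis, and check.

>>> {"op": "play_rows", "data": {
  "deltas": [0.75,0,0,0,0,0.85,0,0,0,0,1,0,0,0,0,1,0,0,0,0,1,0,0,-0.3,0,1,0,0,-0.5,0,1,0,0,-0.6,0,1,0,0,-0.6,0,1,-0.2,-0.6,-0.5,0,1,-0.2,-0.7,-0.2,0,1,0,0,0,0,1,0,0,0,0]
}}

```text
clock: 26.58
eef_pos: [0.4304, -0.2711, 0.2782]
tool_rot: [0.834, 0.551, 0.007, 0.037]
ft_force: [0.2, 0.3, -0.1]
grip_width: 0.0854
```

```bash
python3 go.py .42 -.28 .28
python3 - <<'E'
from h import *
import pickle
w=cam('wrist');a=cam('scene');b=cam('side');pickle.dump((w,a,b),open('w5.pkl','wb'))
p=proj(w,[.516,-.285,.12]).astype(int)
x0=max(p[0]-75,0);y0=max(p[1]-70,0);print(x0,y0)
I=cv2.resize(w['color'][y0:y0+140,x0:x0+140],(560,560),interpolation=2)
B=cv2.resize(b['color'][200:300,200:300],(230,230),interpolation=2);A=cv2.resize(a['color'][140:240,110:280],(230,135),interpolation=2)
J=np.zeros((560,790,3),np.uint8);J[:,:560]=I;J[:230,560:]=B;J[240:375,560:]=A
cv2.imwrite('pics/k.png',cv2.convertScaleAbs(J,alpha=1.6))
E
```

```text
[ 0.4304 -0.2711  0.2782] yaw 66.89 z [ 0.052 -0.053 -0.997] F [ 0.2  0.3 -0.1] w 0.0854 units [-0.206 -0.099 -0.03 ] 26.575
203 167
```

View pics/k.png

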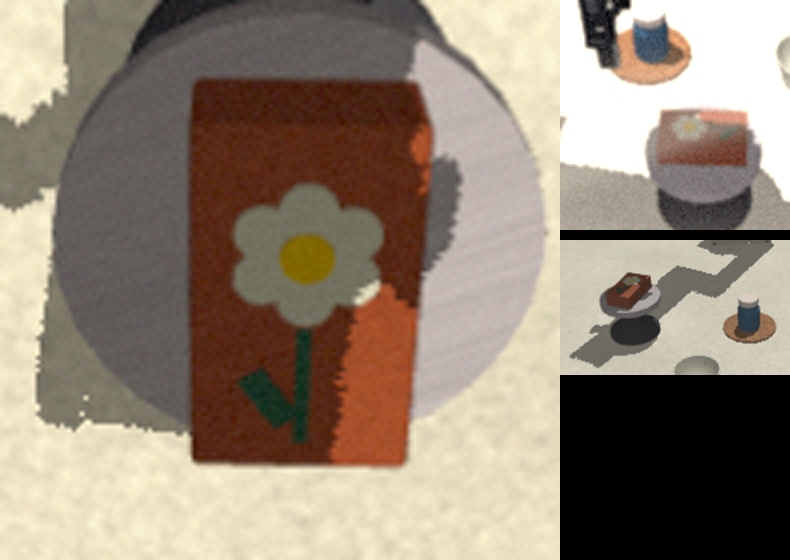

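The plaque is flat and flower up (face corners (192,124), (432,128), (407,466), (191,462)); the wheel spans columns 53–545; the jar still stands on the mat.

Run:
```python
from h import *
import pickle;w,a,b=pickle.load(open('w5.pkl','rb'));f=lambda p:np.array(p)/4+[202.6,166.6]
P=np.array([onz(w,f(p),.132)[:2] for p in [(192,124),(432,128),(407,466),(191,462)]])
print([np.linalg.norm(P[i]-P[i-1]).round(4) for i in range(4)],'plq',P.mean(0))
p=[(53,230),(545,230),(415,418),(526,130),(512,315),(75,140),(130,385)]
Q=np.array([onz(w,f(q),.1)[:2] for q in p]);q=np.linalg.lstsq(np.c_[2*Q,np.ones(len(Q))],(Q**2).sum(1),rcond=None)[0]
print('wheel',q[:2],np.sqrt(q[2]+q[:2]@q[:2]),'offset mm',(P.mean(0)-q[:2])*1e3)
```

```text
[np.float64(0.1028), np.float64(0.0585), np.float64(0.1027), np.float64(0.0599)] plq [ 0.51625485 -0.28482845]
wheel [ 0.51501827 -0.28526233] 0.06946597934773453 offset mm [1.23658004 0.43387265]
```

Centred to within about 1.5 mm, robot clear. Handing in.

```bash
python3 -c "
from workcell import ticket
print(ticket.job_done())"
```

```text
the job is handed in; nothing more can be done
None
```

I handed the job in at about 26.7 s with both pieces in place. The hand-in reports no verdict, so the outcome below rests on my own checks.

- **Jar:** I gripped it on the wheel and set it on the cork mat. The release was about 3–5 mm from the mat's centre by the arm's pose, and the pictures show it upright, well inside the edge. I did not measure it again from the images.
- **Plaque:** The moves cannot tilt the tool, so I gripped it by the long sides at its 30° slope. I set its lower edge on the wheel head and pressed it down so that it pivoted flat in the grip. The first placing was about 8 mm off centre, so I regripped it and slid it.
- **Last checks:** The plaque lies flat, flower side up, measuring about 103 by 59 mm where its top face should be. Its centre is about 1.3 mm from the wheel's centre. The open gripper was well above and clear of everything.
- **Disagreements:** My wheel-centre measurements differed by about 2–3 mm between views. The gripper read about 1–3 mm under the known sizes on both pieces. The wrist had picked up about 4° of tilt by the end, with no visible effect.
- **Not checked:** I did not measure the yellow bottle, bowl, brush pot or spatula at the end. I planned the moves to stay clear of them.

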